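# Stamp a metal sample tag in the punch jig

## Task

Stamp the aluminium sample tag lying in the jig: swing the toggle clamp's handle up and over centre so that the clamp locks down on the tag, then pick up the mallet and strike the spring-return punch down with a brisk blow (do not just press it, and never push it with the fingers), driving it right down onto the tag. Let the punch spring back up, stand the mallet back on its rubber mat upright on its head's face, and then swing the clamp handle fully back so the clamp is open, leaving the tag in its nest and the pots, bottle and tag tray around the work undisturbed.

Things in the scene. Friction and masses are not known exactly. Their poses are not given: they have to be found in the camera images.
- jig: steel and grey-painted stamping jig bolted to the bench (fixed): base plate 100 mm along its x, 260 mm along its y (from -105 to +155 mm), 12 mm thick. Origin on the bench surface, straight under the punch axis; z up. A grey C-frame column stands at y = -77 mm, its head (98 mm high) overhangs the tag; the toggle clamp stands at y = +95 to +109 mm
- punch_top (a point): centre of the flat top of the punch's dark steel cap (36 mm wide, 16 mm tall), 136 mm above the bench when the punch is up; above the jig's origin. The cap stands clear of everything around it except the clamp handle when that is upright (109 mm away along the jig's y)
- punch (a joint): how far the spring-return punch is down, m: 0 = up, about 0.014 = its tip is on the tag, where it stops hard. Spring and weight together resist with 1.1 N at the top and 2.5 N at the bottom, and it springs back up by itself. A blow that aims more than some 5 mm past the bottom twists the mallet in the gripper
- clamp_handle (a joint): turn of the clamp handle about its pivot, rad: 0 = fully back (open: the handle leans 66 degrees from upright towards the jig's +y, the arm raised), 1.15 = dead centre (handle upright), 1.24 = end stop, locked over centre with the rubber pad on the tag. It starts within about 0.15 rad of fully back, turns stiffly (about 1.5 N at the grip, up to some 3 N near dead centre) and stays where it is left
- clamp_pivot (a point): handle pivot of the clamp, 30 mm above the bench at y = +109 mm of the jig; the pivot's axis is the jig's x, and the handle swings in the jig's y-z plane
- clamp_grip (a point): point on the centre line of the clamp's black plastic handle grip, 135 mm from the pivot. The grip is a bar 18 mm wide (along the jig's x) by 24 mm, reaching from 76 to 176 mm from the pivot; its z axis runs out along the handle
- clamp_arm: steel hold-down arm of the clamp, 70 mm long with a rubber pad 19 mm wide at its end; driven by the handle through a link. Origin at its pivot 64 mm above the bench; when locked it lies level along the jig's -y
- tag: aluminium tag 40 x 80 x 4 mm lying loose in the shallow nest on the anvil, long side along the jig's y. Origin at the centre of its underside; its top is 34 mm above the bench
- nest (a point): centre of the nest's floor on the anvil, 30 mm above the bench; low steel rails 3 mm high leave the tag 1.5 mm of play each way
- mallet: mallet, 0.2 to 0.45 kg: dark cylindrical head 50 mm across and 70 mm long with two flat faces, and a light wooden handle (20 mm wide, 26 mm tall). It stands on one face, head axis upright. Origin at the centre of the lower face; z along the head's axis; the handle runs along -x, its centre line 35 mm above the lower face, from 22 to 167 mm from the head's axis
- mallet_grip (a point): point on the handle's centre line 55 mm from the head's axis and 35 mm above the lower face, a good place to hold it
- mallet_head (a point): centre of the mallet's head, 35 mm above the lower face
- mallet_mat: black rubber mat 120 x 120 x 5 mm fixed on the bench, the mallet's place; origin at the centre of its underside
- pot_a: lidded sample pot with soil, 69 mm across, 55 mm high; bystander; origin under its centre
- pot_b: a second lidded sample pot of the same size; bystander; origin under its centre
- bottle: glass bottle, 60 mm across, 130 mm high; bystander; origin under its centre
- tag_tray: grey tray 90 x 130 x 35 mm of blank tags; bystander; origin under its centre
Mind the look-alikes: they are no part of the job. Leave any blue or orange look-alike of the mallet alone.

How it is judged:
By the outcome, as a careful person would: the job done as asked, in the order asked, and still so for the second after the job is handed in, with the robot touching nothing.
It also fails if it takes over 58 s, if anything falls off the work surface, if the arm or the gripper's body presses on something with over 40 N, if the wrist force passes 120 N, or if a joint passes its speed limit or range.

## Robot

A 6-joint arm with a two-finger parallel gripper is mounted at the origin on the work surface. World frame = base frame: x ahead of the robot, y to its left, z up, the work surface at z = 0. Lengths are in m, angles in rad, forces in N, time in s.
With the tool pointing down it reaches from about 0.25 to 0.8 m from the base axis. Payload 3.9 kg.
Tool frame: the origin (TCP) lies at the very end of the fingers, on their centre line; the grasp point (between the pads) lies 19 mm behind it; z points along the fingers, y is the line along which they close (so a half turn about z gives the same grasp; the last joint's range is limited). The gripper opens to 85 mm and grips with 20 to 120 N. Pads are 22 mm wide; open, the fingers measure 114 mm over their backs; the gripper's body (76 mm by 85 mm) begins 54 mm behind the grasp point. The pads swing forward as they close: fully open they stand 13 mm farther back than shut.
Start: joints at [-1.251, 0.26, -0.138, 1.173, 0, 1.571], TCP at [0.165, -0.498, 0.231] pointing down, gripper open.
Joint ranges: [-2.78, 2.78], [-0.83, 1.72], [-1.28, 1.37], [-1.9, 2.12], [-1.57, 1.48], [-3.14, 3.14]. Speed limits (rad/s): [2.57, 2.57, 3.14, 3.14, 3.14, 3.14].

## Interface

Orientations are given as a unit quaternion [x, y, z, w].
In Python, from plant import bot, eyes, recognise, masks_of, tip_of gives the robot as it stands.
- The arm moves only by the tool servo_tool, never from a script. Its arguments are lists of equal length, an entry for each row: "slide": the shift along the tool's x, y, z in m, a list of three; "dr": the turn, a rotation vector about the tool's x, y, z in degrees, a list of three. A call has 1 to 20 rows; each row is the pose to reach, as a shift and turn from the pose commanded when the call began, along the tool's axes at that moment; what a row does not reach only later rows make up. A row lasts 1/8 s, in which the tool goes at most 62.5 mm and 10.7 degrees, less where a joint would pass 70% of its speed; a pose out of reach is approached as far as the arm can. A call with a gripper value outside its range is refused whole. "claw" is the closure, from 0 (fully open) to 1 (shut), set as the call begins (left out, the last holds). The fingers move at their own pace and stop on an object; "force" is the grip in N (left out, the last holds). Time passes only in rows, so rows that repeat a pose let the fingers close. It gives the time, the measured TCP pose, the force, the opening and the grip force at its end, in the units of the state.
- bot.read_state(): the state, without advancing time (a new reading comes with each control period).
- eyes.camera(name): name is "side" or "top" or "wrist"; returns the picture (400x640x3 uint8, red, green, blue); there is no depth.
- eyes.camera_info(name): a dict with "fx", "fy", "cx", "cy" (pixels), "eye" and "rotation" of the camera in the world; the wrist camera has in their place "mount" (4x4, takes a point from camera to tool coordinates, whose origin is the TCP and whose axes are the flange's). Camera axes: x right, y down, z forward; pixel columns grow to the right and rows downward; lengths in m; the calibration is good to about 2 mm. A picture is of the moment at which its call begins: read the wrist's pose just before it. camera_info takes no time and is no camera call.
- bot.job_done(): hands the job in; it is judged then, once.
Trained networks look in the newest picture that a camera, given by its name, has taken for a name from the list of things; names that differ only in an ending like _2 or _b are one class to them, and where a whole thing is asked for, a point or a joint stands for the part that bears it (a point fixed in the world has none). Each returns a list of dicts, best first, with "score" (0 to 1); they miss things now and then, are a little off and sometimes report something else, mostly with a low value. They report only what shows in the picture. A call takes as long as a camera call. They do not tell look-alikes from the thing itself.
- recognise(camera, thing): "box" ([left, top, right, bottom] in pixels, round what is visible of it).
- masks_of(camera, thing): "region" (400x640 bool, what is visible of it) and "box" ([left, top, right, bottom] in pixels, round what is visible of it).
- tip_of(camera, thing): "uv" ([column, row] in pixels: a listed point, or the origin of a listed thing).
The state is a dict: "t": time; "qpos": joint angles; "qd": joint speeds; "tau": joint torques, N m; "tcp_pos": TCP position; "eef_rot": TCP orientation; "force": force on the tool from outside, world axes, zero at the start; "torque": the same for the moment, N m; "width": finger opening in m; "grasp_force": force on a finger pad.
Only numpy, scipy, OpenCV 4.12 (cv2) and the standard library are available. Lean on these libraries where they do the work, as an engineer would, in place of code of your own. Each camera call takes 0.05 s, during which the arm holds its last target. There are 200 camera calls.

## Working session

There is one attempt and no reset: what is moved stays moved. The work goes in short steps, Python scripts to look and compute and a tool call to move; the robot and the scene stay as the last step left them, time stands still between calls to the robot, and variables do not carry over. Pictures are saved under pics/ and viewed, at most 10 in all, crops included, and the job is handed in when it is done.

Besides the shell and the picture viewer there is one more tool, called after "Emit:" by a JSON object that holds its "api" and its "payload". servo_tool: Moves the arm, as the interface text tells. Its arguments: {"type":"object","properties":{"slide":{"type":"array"},"dr":{"type":"array"},"claw":{"type":"number"},"force":{"type":"number"}},"required":["slide","dr"]}

```bash
mkdir -p pics; ls
cat > h.py <<'E'
import numpy as np,cv2
from plant import bot,eyes,recognise,masks_of,tip_of
from scipy.spatial.transform import Rotation as R
def cam(n):
    i=eyes.camera_info(n)
    if n=='wrist':
        s=bot.read_state();T=np.eye(4);T[:3,:3]=R.from_quat(s['eef_rot']).as_matrix();T[:3,3]=s['tcp_pos']
        M=T@np.array(i['mount']);return i,M[:3,3],M[:3,:3]
    return i,np.array(i['eye']),np.array(i['rotation'])
def ray(c,uv):
    i,e,r=c;d=r@np.array([(uv[0]-i['cx'])/i['fx'],(uv[1]-i['cy'])/i['fy'],1]);return e,d/np.linalg.norm(d)
def proj(c,p):
    i,e,r=c;q=r.T@(np.array(p)-e);return [q[0]/q[2]*i['fx']+i['cx'],q[1]/q[2]*i['fy']+i['cy']]
def onz(c,uv,z):
    e,d=ray(c,uv);return e+d*(z-e[2])/d[2]
def tri(rs):
    A=0;b=0
    for e,d in rs:
        P=np.eye(3)-np.outer(d,d);A=A+P;b=b+P@e
    x=np.linalg.solve(A,b);return x,[round(float(np.linalg.norm((np.eye(3)-np.outer(d,d))@(x-e))),4) for e,d in rs]
E
python3 - <<'E'
from h import *
np.set_printoptions(precision=4,suppress=True)
for n in ['side','top']:
    im=eyes.camera(n);cv2.imwrite(f'pics/{n}0.png',im[:,:,::-1]);i=cam(n);print(n,i[1],i[2].tolist(),i[0]['fx'])
R_={}
for t in ['punch_top','clamp_pivot','clamp_grip','mallet_grip','mallet_head','mallet','mallet_mat','nest','tag','jig']:
    for n in ['side','top']:
        for k in tip_of(n,t)[:3]: print(t,n,np.round(k['uv'],1),round(k['score'],2))
print({k:np.round(v,3) for k,v in bot.read_state().items()})
E
```

```text
pics
side [0.4216 0.8913 0.6649] [-0.06807416745834208, 0.8644988433751359, -0.4973415217218018, 0.025672325553957875] 459.24168348904885
top [ 0.3694 -0.0738  1.2027] [0.7057024996331812, -0.7048216047361023, 0.03840010607846411, -0.06112216751611564] 384.8171463266179
punch_top side [319.3 214.3] 0.8
punch_top top [270.1 195.6] 0.5
clamp_pivot side [325.4 291.3] 0.77
clamp_pivot top [237.  214.4] 0.69
clamp_grip top [193.7 223.2] 0.58
mallet_grip side [341.6 179.3] 0.86
mallet_grip side [382.6 157.1] 0.74
mallet_grip side [423.7 192.1] 0.66
mallet_grip top [389.4 202. ] 0.89
mallet_grip top [384.8 283.4] 0.89
mallet_grip top [448.9 178.8] 0.88
mallet_head side [330.8 157.7] 0.92
mallet_head side [318.1 177.2] 0.9
mallet_head side [363.1 155.4] 0.85
mallet_head top [438.  191.1] 0.95
mallet_head top [448.4 225.5] 0.9
mallet_head top [384.6 180.6] 0.76
mallet side [404.9 208.1] 0.92
mallet side [332.1 168.5] 0.82
mallet side [366.2 167.6] 0.74
mallet top [371.9 266.2] 0.89
mallet top [445.1 222.7] 0.79
mallet top [387.3 187.5] 0.74
mallet_mat side [319.5 190.8] 0.91
mallet_mat side [323.2 213.7] 0.71
mallet_mat top [382.2 191.7] 0.93
mallet_mat top [274.3 204.1] 0.69
nest side [319.1 260.1] 0.75
nest side [201.6 315. ] 0.34
nest top [273.2 199.8] 0.91
tag side [320.  260.4] 0.44
tag side [322.  215.1] 0.44
tag top [272.2 200.2] 0.48
jig side [320.6 267. ] 0.7
jig top [273.3 203.5] 0.94
jig top [291.5 134.2] 0.74
{'t': np.float64(1.1), 'qpos': array([-1.251,  0.26 , -0.138,  1.173,  0.   ,  1.571]), 'qd': array([ 0.001,  0.001, -0.   , -0.   ,  0.001, -0.001]), 'tau': array([  0.002, -40.563,  25.424,   0.001,  -0.   ,  -0.   ]), 'tcp_pos': array([ 0.165, -0.498,  0.231]), 'eef_rot': array([0.987, 0.159, 0.   , 0.   ]), 'force': array([0.484, 0.238, 0.201]), 'torque': array([ 0.007, -0.001,  0.008]), 'grasp_force': np.float64(0.0), 'width': np.float64(0.085)}
```

```bash
sed -i "s/np.array(i\['rotation'\])/R.from_quat(i['rotation']).as_matrix()/" h.py
python3 - <<'E'
from h import *
np.set_printoptions(precision=4,suppress=True)
s=cam('side');t=cam('top')
print(s[2],t[2],eyes.camera_info('wrist'))
for n,a,b in [('punch_top',(319.3,214.3),(270.1,195.6)),('pivot',(325.4,291.3),(237,214.4)),('nest',(319.1,260.1),(273.2,199.8)),('mat',(319.5,190.8),(382.2,191.7)),('head',(318.1,177.2),(384.6,180.6)),('grip',(341.6,179.3),(389.4,202))]:
    print(n,*tri([ray(s,a),ray(t,b)]))
E
```

```text
[[-0.9894 -0.0922  0.1121]
 [-0.1432  0.496  -0.8564]
 [ 0.0233 -0.8634 -0.504 ]] [[ 0.0035 -0.9901  0.1404]
 [-0.9995  0.001   0.0321]
 [-0.032  -0.1404 -0.9896]] {'fx': 330.8192948996467, 'fy': 330.8192948996467, 'cx': 316.9553422862365, 'cy': 205.2944177637315, 'mount': array([[ 0.0001, -0.9597, -0.2809,  0.0717],
       [ 1.    , -0.0001,  0.0004, -0.0003],
       [-0.0004, -0.2809,  0.9597, -0.1437],
       [ 0.    ,  0.    ,  0.    ,  1.    ]])}
punch_top [0.5266 0.086  0.1408] [0.0006, 0.0006]
pivot [0.4894 0.2028 0.0358] [0.0061, 0.0061]
nest [0.5268 0.0933 0.0256] [0.0029, 0.0029]
mat [ 0.5651 -0.2461  0.0043] [0.007, 0.007]
head [ 0.5811 -0.2479  0.0488] [0.0039, 0.0039]
grip [ 0.5159 -0.262   0.0411] [0.0047, 0.0047]
```

View pics/side0.png

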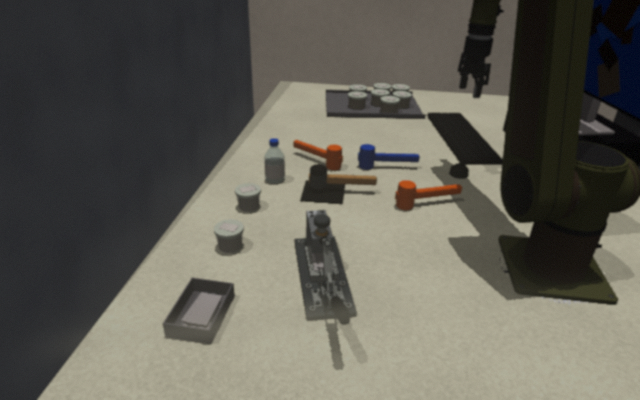

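View pics/top0.png

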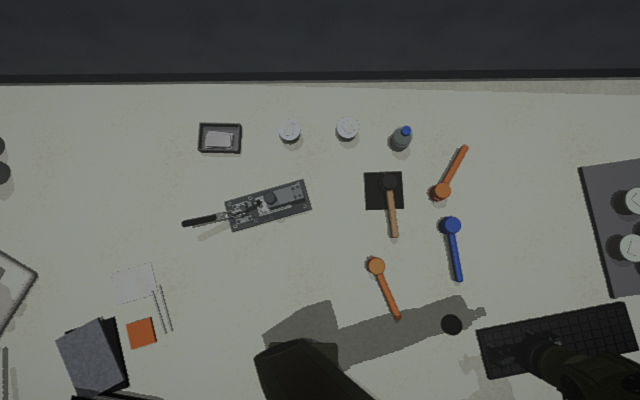

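Emit:
{"api": "servo_tool", "payload": {"slide": [[0.06,-0.01,-0.016],[0.12,-0.02,-0.033],[0.18,-0.034,-0.049],[0.24,-0.045,-0.065],[0.3,-0.056,-0.08],[0.36,-0.068,-0.097],[0.41,-0.078,-0.11],[0.443,-0.083,-0.119],[0.443,-0.083,-0.119],[0.443,-0.083,-0.119]], "dr": [[0,0,2],[0,0,5],[0,0,8],[0,0,10],[0,0,13],[0,0,16],[0,0,18],[0,0,18.4],[0,0,18.4],[0,0,18.4]]}}

```text
t: 2.35
tcp_pos: [0.559, -0.2804, 0.3499]
eef_rot: [1.0, -0.001, -0.001, -0.0]
force: [0.7, -0.6, -0.0]
width: 0.0857
grasp_force: 0.0
```

```bash
cat > look.py <<'E'
from h import *
import sys,pickle
np.set_printoptions(precision=4,suppress=True)
tag=sys.argv[1];c=cam('wrist');im=eyes.camera('wrist');cv2.imwrite(f'pics/{tag}.png',im[:,:,::-1])
D={}
for t in sys.argv[2:]:
    D[t]=[(k['uv'],k['score']) for k in tip_of('wrist',t)]
    for u,s in D[t]: print(t,np.round(u,1),round(s,2),[onz(c,u,z)[:2] for z in (0.005,.04,.136)])
pickle.dump((c,D),open(tag+'.pkl','wb'))
s=bot.read_state();print(s['t'],s['tcp_pos'],s['eef_rot'],s['qpos'])
E
python3 look.py w1 mallet_head mallet_grip mallet mallet_mat
```

```text
mallet_head [425.8 231.3] 0.82 [array([ 0.4444, -0.4515]), array([ 0.4577, -0.4392]), array([ 0.4943, -0.4055])]
mallet_head [276.2 304.4] 0.72 [array([ 0.313 , -0.2111]), array([ 0.3358, -0.216 ]), array([ 0.3983, -0.2296])]
mallet_head [301.6 149.8] 0.68 [array([ 0.5721, -0.2576]), array([ 0.5763, -0.2592]), array([ 0.5878, -0.2637])]
mallet_head [413.  166.3] 0.6 [array([ 0.5475, -0.423 ]), array([ 0.5535, -0.4127]), array([ 0.5699, -0.3847])]
mallet_grip [424.  267.4] 0.97 [array([ 0.3816, -0.4543]), array([ 0.3995, -0.4418]), array([ 0.4484, -0.4076])]
mallet_grip [436.6 129.7] 0.93 [array([ 0.6007, -0.4527]), array([ 0.6028, -0.4404]), array([ 0.6088, -0.4064])]
mallet_grip [303.6 186.9] 0.79 [array([ 0.5163, -0.2599]), array([ 0.5245, -0.2613]), array([ 0.547 , -0.2653])]
mallet_grip [287.  327.7] 0.57 [array([ 0.2671, -0.2281]), array([ 0.2931, -0.2318]), array([ 0.3646, -0.242 ])]
mallet [409.8 162.8] 0.92 [array([ 0.5528, -0.4178]), array([ 0.5584, -0.4079]), array([ 0.5737, -0.3809])]
mallet [277.6 293.9] 0.92 [array([ 0.3331, -0.2141]), array([ 0.3544, -0.2189]), array([ 0.4129, -0.2318])]
mallet [301.7 143.1] 0.82 [array([ 0.5818, -0.2579]), array([ 0.5853, -0.2595]), array([ 0.595 , -0.2639])]
mallet [416.5 226.3] 0.6 [array([ 0.4527, -0.4361]), array([ 0.4655, -0.4249]), array([ 0.5005, -0.3943])]
mallet_mat [297.8 158. ] 0.7 [array([ 0.5601, -0.2518]), array([ 0.5652, -0.2539]), array([ 0.5791, -0.2594])]
2.6 [ 0.5585 -0.2809  0.3504] [ 1.     -0.0014 -0.0001 -0.    ] [-0.466   0.4353  0.4317  1.5674 -0.      2.6783]
```

View pics/w1.png

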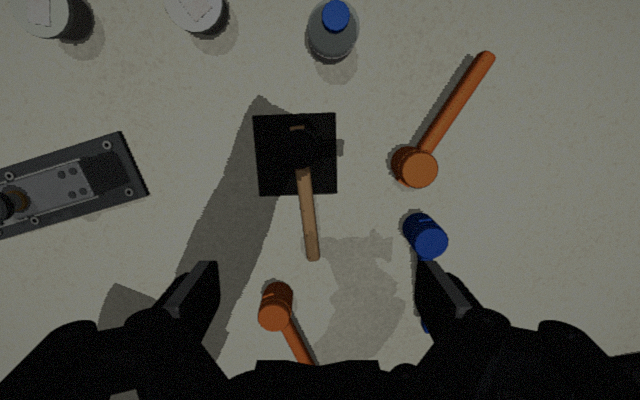

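Emit:
{"api": "servo_tool", "payload": {"slide": [[-0.008,-0.05,0],[-0.016,-0.1,0],[-0.026,-0.15,0],[-0.035,-0.2,0],[-0.044,-0.25,0],[-0.052,-0.3,0],[-0.062,-0.35,0],[-0.07,-0.4,0],[-0.08,-0.45,0],[-0.088,-0.5,0],[-0.098,-0.55,0],[-0.104,-0.59,0],[-0.104,-0.59,0],[-0.104,-0.59,0]], "dr": [[0,0,-10],[0,0,-20],[0,0,-30],[0,0,-40],[0,0,-50],[0,0,-60],[0,0,-70],[0,0,-80],[0,0,-90],[0,0,-100],[0,0,-108],[0,0,-108],[0,0,-108],[0,0,-108]]}}

```text
t: 4.35
tcp_pos: [0.4562, 0.309, 0.3503]
eef_rot: [0.588, 0.809, -0.0, 0.0]
force: [-0.1, -0.5, -0.9]
width: 0.0855
grasp_force: 0.0
```

```bash
python3 look.py w2 punch_top clamp_pivot clamp_grip nest tag jig
```

```text
punch_top [311.8 348. ] 0.91 [array([ 0.5507, -0.012 ]), array([0.5424, 0.0159]), array([0.5195, 0.0924])]
clamp_pivot [317.9 238.8] 0.96 [array([0.4971, 0.1883]), array([0.4926, 0.2019]), array([0.4803, 0.239 ])]
clamp_grip [317.3 171.1] 0.72 [array([0.4628, 0.2915]), array([0.4607, 0.2977]), array([0.4551, 0.3146])]
nest [315.1 301.5] 0.9 [array([0.5276, 0.0789]), array([0.521 , 0.1003]), array([0.5026, 0.1589])]
tag [315.  299.3] 0.57 [array([0.5262, 0.0829]), array([0.5196, 0.104 ]), array([0.5016, 0.1618])]
4.7 [0.4565 0.3091 0.3505] [0.5889 0.8082 0.0002 0.0001] [ 0.5951  0.2891  0.2102  1.4915 -0.      1.8544]
```

View pics/w2.png

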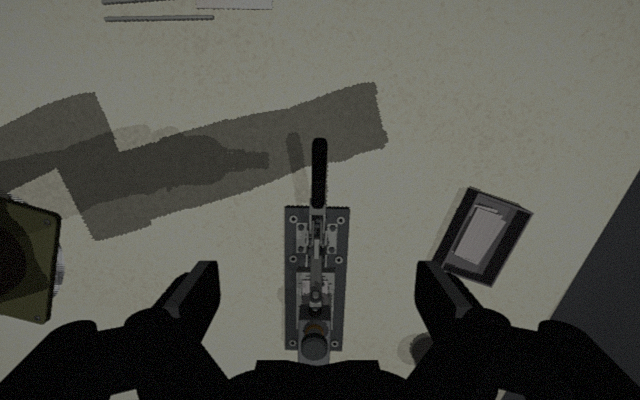

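Run:
```python
from h import *
import pickle
from scipy.optimize import least_squares
np.set_printoptions(precision=4,suppress=True)
W,D=pickle.load(open('w2.pkl','rb'));s=cam('side');t=cam('top')
def pts(p):
    x,y,a,h,dz=p;f=np.radians(66)-h
    L={'punch':(0,0,.136),'piv':(0,.109,.03),'nest':(0,0,.03),'grip':(0,.109+.135*np.sin(f),.03+.135*np.cos(f)),'tip':(0,.109+.176*np.sin(f),.03+.176*np.cos(f)),'c1':(.05,.155,.012),'c2':(-.05,.155,.012)}
    return {k:np.array([x+np.cos(a)*v[0]-np.sin(a)*v[1],y+np.sin(a)*v[0]+np.cos(a)*v[1],v[2]+dz]) for k,v in L.items()}
O=[('punch',s,(319.3,214.3)),('punch',t,(270.1,195.6)),('punch',W,(311.8,348)),('piv',s,(325.4,291.3)),('piv',t,(237,214.4)),('piv',W,(317.9,238.8)),('nest',s,(319.1,260.1)),('nest',t,(273.2,199.8)),('nest',W,(315.1,301.5)),('grip',t,(193.7,223.2)),('grip',W,(317.3,171.1)),('tip',t,(183,224.5)),('tip',W,(319.5,141)),('c1',W,(350,207)),('c2',W,(285,207))]
f=lambda p:np.concatenate([(np.array(proj(c,pts(p)[k]))-u) for k,c,u in O])
r=least_squares(f,[.526,.088,.3,.05,0],loss='soft_l1',f_scale=1.)
print(r.x,np.degrees(r.x[2:4]));
for o,e in zip(O,f(r.x).reshape(-1,2)):print(o[0],e)
for k,v in pts(r.x).items():print(k,v)
print(tri([ray(t,(270.1,195.6)),ray(W,(311.8,348)),ray(s,(319.3,214.3))]),tri([ray(t,(193.7,223.2)),ray(W,(317.3,171.1))]))
```

```text
[ 0.5246  0.0922  0.2971  0.0886 -0.0014] [17.0237  5.0761]
punch [0.722  4.2164]
punch [-1.8591  0.7944]
punch [3.6896 0.3976]
piv [1.6706 0.9337]
piv [ 2.6251 -2.806 ]
piv [-1.1156  0.3595]
nest [-0.1984 -1.5438]
nest [0.2458 1.5209]
nest [0.6529 0.8388]
grip [ 2.0497 -2.1714]
grip [ 0.9396 -1.3848]
tip [-1.6184 -0.3819]
tip [-0.6704  0.5613]
c1 [0.0167 0.082 ]
c2 [-0.5558 -0.8766]
punch [0.5246 0.0922 0.1346]
piv [0.4927 0.1964 0.0286]
nest [0.5246 0.0922 0.0286]
grip [0.4581 0.3092 0.0942]
tip [0.4477 0.3435 0.1141]
c1 [0.527  0.255  0.0106]
c2 [0.4314 0.2257 0.0106]
(array([0.5246, 0.0877, 0.1374]), [0.0022, 0.0065, 0.0047]) (array([0.4537, 0.3099, 0.1085]), [0.003, 0.003])
```

Emit:
{"api": "servo_tool", "payload": {"slide": [[0,0,0.06],[0,0,0.12],[0,0,0.18],[0,0,0.23],[0.001,0,0.26],[0.001,0,0.274],[0.001,0,0.274]], "dr": [[0,0,0],[0,0,0],[0,0,0],[0,0,0],[0,0,0],[0,0,0],[0,0,0]], "claw": 0.5, "force": 25}}

```text
t: 5.58
tcp_pos: [0.4558, 0.3105, 0.076]
eef_rot: [0.588, 0.809, -0.001, -0.0]
force: [0.5, -0.8, 0.7]
width: 0.0431
grasp_force: 0.0
```

Emit:
{"api": "servo_tool", "payload": {"slide": [[0,0,0],[0,0,0],[0,0,0],[0,0,0]], "dr": [[0,0,0],[0,0,0],[0,0,0],[0,0,0]], "claw": 1}}

```text
t: 6.08
tcp_pos: [0.4572, 0.3118, 0.0775]
eef_rot: [0.588, 0.809, 0.002, 0.0]
force: [1.9, 3.0, 3.1]
width: 0.0178
grasp_force: 29.4
```

Run:
```python
from h import *
im=eyes.camera('wrist');cv2.imwrite('pics/w3.png',im[:,:,::-1])
print({k:np.round(v,3) for k,v in bot.read_state().items()})
```

```text
{'t': np.float64(6.125), 'qpos': array([ 0.598,  0.414, -0.336,  0.817,  0.   ,  1.856]), 'qd': array([ 0.001,  0.003, -0.001, -0.004,  0.001, -0.002]), 'tau': array([ -0.34 , -43.26 ,  18.732,   0.94 ,  -0.307,  -0.408]), 'tcp_pos': array([0.457, 0.312, 0.077]), 'eef_rot': array([0.588, 0.809, 0.002, 0.   ]), 'force': array([2.362, 3.024, 3.728]), 'torque': array([ 0.243, -0.039, -0.405]), 'grasp_force': np.float64(29.545), 'width': np.float64(0.017)}
```

View pics/w3.png

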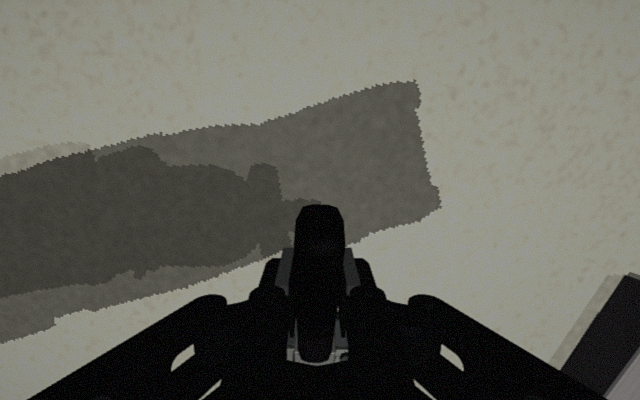

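Emit:
{"api": "servo_tool", "payload": {"slide": [[-0.006,0,-0.009],[-0.0125,0,-0.018],[-0.02,0,-0.027],[-0.029,0,-0.036],[-0.038,0,-0.043],[-0.048,0,-0.05],[-0.058,0,-0.056],[-0.069,0,-0.061],[-0.08,0,-0.065],[-0.092,0,-0.068],[-0.101,0,-0.07],[-0.111,0,-0.071],[-0.1205,0,-0.071],[-0.128,0,-0.071],[-0.132,0,-0.0705],[-0.137,0,-0.07],[-0.139,0,-0.07],[-0.139,0,-0.07]], "dr": [[0,0,0],[0,0,0],[0,0,0],[0,0,0],[0,0,0],[0,0,0],[0,0,0],[0,0,0],[0,0,0],[0,0,0],[0,0,0],[0,0,0],[0,0,0],[0,0,0],[0,0,0],[0,0,0],[0,0,0],[0,0,0]]}}

```text
t: 8.38
tcp_pos: [0.4972, 0.1767, 0.1459]
eef_rot: [0.588, 0.809, -0.002, -0.0]
force: [-5.4, -0.9, 3.1]
width: 0.018
grasp_force: 24.5
```

Run:
```python
from h import *
im=eyes.camera('side');cv2.imwrite('pics/s2.png',cv2.resize(im[140:340,240:420,::-1],None,fx=3,fy=3))
s=bot.read_state();print({k:np.round(v,3) for k,v in s.items()})
p=np.array(s['tcp_pos']);d=p[:2]-[.4927,.1964];a=np.radians(17.2);print('jig xy rel pivot',d@[np.cos(a),np.sin(a)],d@[-np.sin(a),np.cos(a)])
```

```text
{'t': np.float64(8.425), 'qpos': array([ 0.343,  0.318, -0.287,  0.969, -0.002,  1.601]), 'qd': array([ 0.001, -0.   ,  0.002, -0.002, -0.001, -0.001]), 'tau': array([ -0.301, -40.399,  25.256,  -1.859,  -0.516,  -0.164]), 'tcp_pos': array([0.497, 0.177, 0.146]), 'eef_rot': array([ 0.588,  0.809, -0.002, -0.   ]), 'force': array([-6.177, -0.34 ,  2.206]), 'torque': array([ 0.214,  0.759, -0.203]), 'grasp_force': np.float64(24.532), 'width': np.float64(0.018)}
jig xy rel pivot -0.0015325274966403492 -0.020127664130709967
```

View pics/s2.png

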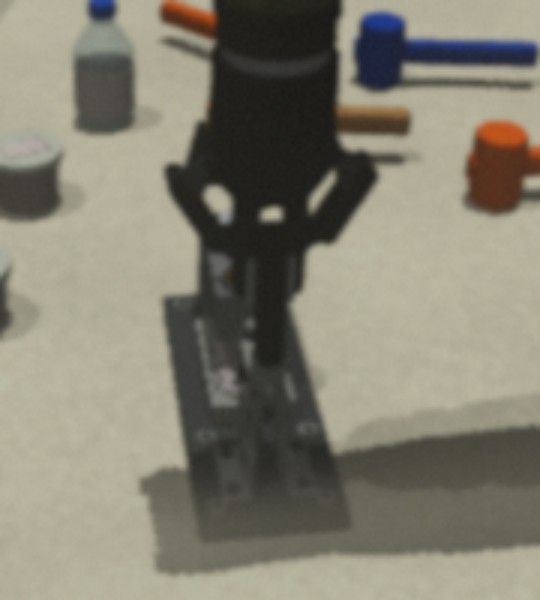

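Emit:
{"api": "servo_tool", "payload": {"slide": [[-0.002,-0.001,0],[-0.004,-0.002,0.0005],[-0.006,-0.002,0.001],[-0.006,-0.002,0.001]], "dr": [[0,0,0],[0,0,0],[0,0,0],[0,0,0]]}}

```text
t: 8.93
tcp_pos: [0.4982, 0.1734, 0.1454]
eef_rot: [0.588, 0.809, 0.001, -0.001]
force: [-3.8, 6.0, 1.8]
width: 0.0175
grasp_force: 24.9
```

Run:
```python
from h import *
s=bot.read_state();print({k:np.round(v,3) for k,v in s.items()})
f=s['force'];a=np.radians(17.2);print('Fjig',f[:2]@[np.cos(a),np.sin(a)],f[:2]@[-np.sin(a),np.cos(a)])
```

```text
{'t': np.float64(8.925), 'qpos': array([ 0.333,  0.316, -0.292,  0.963,  0.003,  1.59 ]), 'qd': array([ 0.003,  0.002, -0.   , -0.001, -0.004,  0.002]), 'tau': array([ -3.574, -41.123,  24.46 ,  -1.014,  -2.236,  -0.213]), 'tcp_pos': array([0.498, 0.173, 0.145]), 'eef_rot': array([ 0.588,  0.809,  0.001, -0.001]), 'force': array([-3.835,  5.951,  1.831]), 'torque': array([ 1.298,  0.876, -0.187]), 'grasp_force': np.float64(24.893), 'width': np.float64(0.017)}
Fjig -1.9037892634989049 6.819414815380675
```

Emit:
{"api": "servo_tool", "payload": {"slide": [[0,0,0],[0,0,0],[0,0,-0.03],[0,0,-0.09],[-0.02,-0.005,-0.12],[-0.07,-0.019,-0.12],[-0.12,-0.032,-0.12],[-0.17,-0.046,-0.12],[-0.22,-0.06,-0.12],[-0.27,-0.073,-0.12],[-0.32,-0.086,-0.12],[-0.37,-0.1,-0.12],[-0.41,-0.11,-0.12],[-0.42,-0.1135,-0.12],[-0.42,-0.1135,-0.12],[-0.42,-0.1135,-0.12]], "dr": [[0,0,0],[0,0,0],[0,0,0],[0,0,0],[0,0,10],[0,0,20],[0,0,30],[0,0,40],[0,0,50],[0,0,60],[0,0,70],[0,0,80],[0,0,90],[0,0,100],[0,0,103],[0,0,103]], "claw": 0}}

```text
t: 10.92
tcp_pos: [0.5199, -0.2633, 0.2652]
eef_rot: [0.999, 0.043, -0.0, 0.001]
force: [-0.1, 0.4, 0.2]
width: 0.0854
grasp_force: 0.0
```

```bash
python3 look.py w4 mallet_head mallet_grip mallet_mat
python3 - <<'E'
from h import *
import pickle
im=eyes.camera('top');a=im[150:270,150:430,::-1];b=eyes.camera('side')[180:340,260:400,::-1]
a=cv2.resize(a,None,fx=2.5,fy=2.5);b=cv2.resize(b,None,fx=1.9,fy=1.9)
w=cv2.imread('pics/w4.png')
cv=np.zeros((600,800,3),np.uint8);cv[:300,:700]=a;cv[300:300+b.shape[0]-4,:b.shape[1]]=b[:-4][:300];ww=cv2.resize(w,(448,280));cv[310:590,300:748]=ww
cv2.imwrite('pics/m1.png',cv)
for n in('side','top'):
  for th in('clamp_grip','clamp_pivot','punch_top'):print(n,th,[(np.round(k['uv'],1),round(k['score'],2)) for k in tip_of(n,th)])
E
```

```text
mallet_head [451.9 157.2] 0.82 [array([ 0.5485, -0.4262]), array([ 0.5522, -0.4115]), array([ 0.5624, -0.3712])]
mallet_head [268.1 313.6] 0.7 [array([ 0.3095, -0.2124]), array([ 0.3339, -0.2163]), array([ 0.4009, -0.2268])]
mallet_head [456.4 240.9] 0.56 [array([ 0.4406, -0.4541]), array([ 0.4537, -0.437 ]), array([ 0.4895, -0.39  ])]
mallet_grip [317.7 171.7] 0.96 [array([ 0.5167, -0.2645]), array([ 0.5232, -0.2638]), array([ 0.5409, -0.2619])]
mallet_grip [282.  345.6] 0.88 [array([ 0.2577, -0.2349]), array([ 0.2866, -0.2368]), array([ 0.3659, -0.242 ])]
mallet_grip [451.2 282.2] 0.74 [array([ 0.3801, -0.4593]), array([ 0.3984, -0.4418]), array([ 0.4486, -0.3936])]
mallet_grip [487.5 115.4] 0.6 [array([ 0.6007, -0.4582]), array([ 0.5999, -0.4407]), array([ 0.5977, -0.3928])]
mallet_mat [313.5 133.1] 0.63 [array([ 0.5628, -0.2555]), array([ 0.5653, -0.2556]), array([ 0.572 , -0.2558])]
11.125 [ 0.52   -0.2623  0.2654] [0.9991 0.0434 0.0001 0.0002] [-0.467   0.3495  0.0798  1.3008 -0.0003  2.5878]
side clamp_grip [(array([331.6, 232.2]), 0.94)]
side clamp_pivot [(array([331.1, 294.6]), 0.93)]
side punch_top [(array([273.2, 181.9]), 0.6), (array([321.8, 215.5]), 0.53)]
top clamp_grip [(array([231.1, 208.1]), 0.7)]
top clamp_pivot [(array([240.9, 211.1]), 0.91)]
top punch_top [(array([274.3, 193.1]), 0.56)]
```

View pics/m1.png

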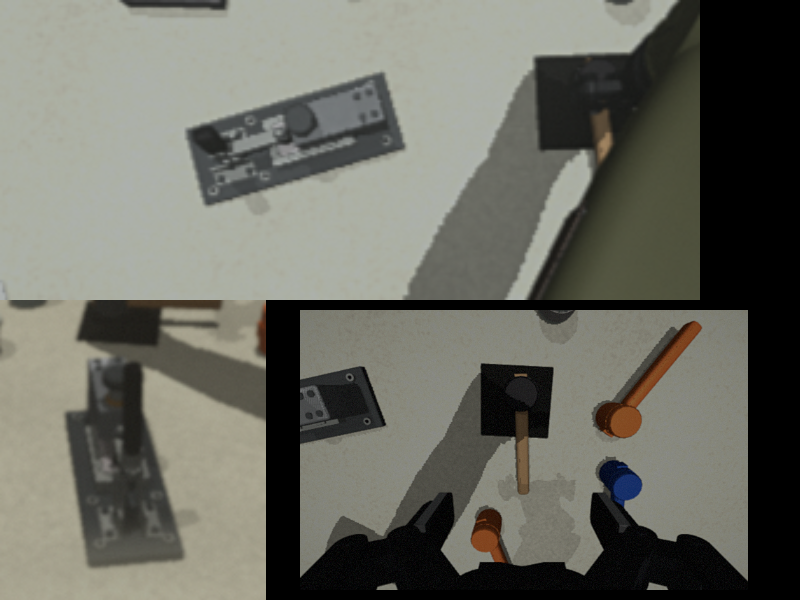

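Run:
```python
from h import *
import pickle
np.set_printoptions(precision=4,suppress=True)
s=cam('side');t=cam('top');W,D=pickle.load(open('w4.pkl','rb'));W1,D1=pickle.load(open('w1.pkl','rb'))
g=tri([ray(s,(331.6,232.2)),ray(t,(231.1,208.1))]);p=tri([ray(s,(331.1,294.6)),ray(t,(240.9,211.1))])
print(g,p,g[0]-p[0], tri([ray(s,(321.8,215.5)),ray(t,(274.3,193.1))]))
print('grip',tri([ray(W,(317.7,171.7)),ray(W1,(303.6,186.9)),ray(s,(341.6,179.3)),ray(t,(389.4,202))]))
print('headtop',onz(W,(315.7,117),.075),'hend',onz(W,(318.6,258.6),.04))
# wooden handle: segment brown, fit line; mat corners
im=cv2.imread('pics/w4.png');f=im.astype(int)
m=((f[:,:,2]-f[:,:,0]>25)&(f[:,:,2]<190)).astype(np.uint8);m[:, :290]=0;m[:,345:]=0;m[:140]=0;m[275:]=0
ys,xs=np.nonzero(m);print(len(ys),xs.min(),xs.max(),ys.min(),ys.max())
q=np.array([onz(W,(x,y),.053)[:2] for x,y in zip(xs,ys)]);c=q.mean(0);u=np.linalg.svd(q-c)[2][0] if len(q)<4000 else None
u*=np.sign(u[0]);pr=(q-c)@u;print('c',c,'yaw',np.degrees(np.arctan2(u[1],u[0])),'ends',c+u*pr.min(),c+u*pr.max())
k=[(481,364),(552,367),(548,437),(481,436)]
M=np.array([onz(W,((a-300)/.7,(b-310)/.7),.005)[:2] for a,b in k]);print(M,M.mean(0))
```

```text
(array([0.4886, 0.1876, 0.1698]), [0.0012, 0.0012]) (array([0.4897, 0.1939, 0.0218]), [0.0052, 0.0052]) [-0.0011 -0.0063  0.148 ] (array([0.5287, 0.0753, 0.1323]), [0.0056, 0.0056])
grip (array([ 0.5197, -0.263 ,  0.0379]), [0.0031, 0.0045, 0.0085, 0.0014])
headtop [ 0.5832 -0.2565  0.075 ] hend [ 0.4164 -0.2742  0.04  ]
1827 308 326 144 263
c [ 0.4866 -0.2669] yaw 6.199627452320266 ends [ 0.4169 -0.2745] [ 0.5549 -0.2595]
[[ 0.6198 -0.1878]
 [ 0.6252 -0.3038]
 [ 0.5084 -0.311 ]
 [ 0.5    -0.1921]] [ 0.5633 -0.2487]
```

Emit:
{"api": "servo_tool", "payload": {"slide": [[0.0075,0.0005,0.06],[0.0075,0.0005,0.12],[0.0075,0.0005,0.18],[0.0075,0.0005,0.225],[0.0075,0.0005,0.244],[0.0075,0.0005,0.244],[0.0075,0.0005,0.244]], "dr": [[0,0,-1.2],[0,0,-1.2],[0,0,-1.2],[0,0,-1.2],[0,0,-1.2],[0,0,-1.2],[0,0,-1.2]], "claw": 0.4}}

```text
t: 12.4
tcp_pos: [0.5284, -0.2627, 0.0224]
eef_rot: [0.999, 0.053, 0.001, 0.0]
force: [1.0, -0.2, -0.4]
width: 0.0513
grasp_force: 0.0
```

Emit:
{"api": "servo_tool", "payload": {"slide": [[0,0,0],[0,0,0],[0,0,0],[0,0,0],[0,0,0]], "dr": [[0,0,0],[0,0,0],[0,0,0],[0,0,0],[0,0,0]], "claw": 1, "force": 90}}

```text
t: 13.02
tcp_pos: [0.5284, -0.2626, 0.0227]
eef_rot: [0.999, 0.053, 0.001, 0.001]
force: [-1.0, -0.2, 6.9]
width: 0.0189
grasp_force: 87.7
```

Run:
```python
from h import *
im=eyes.camera('wrist');cv2.imwrite('pics/w5.png',im[:,:,::-1])
print({k:np.round(v,4) for k,v in bot.read_state().items()})
```

```text
{'t': np.float64(13.075), 'qpos': array([-4.6130e-01,  5.2570e-01, -3.0740e-01,  7.3520e-01,  2.0000e-04,
        2.5733e+00]), 'qd': array([-0.0012, -0.0004, -0.0009, -0.0002,  0.0017, -0.0004]), 'tau': array([-4.80000e-03, -4.63284e+01,  1.91858e+01, -3.97500e-01,
       -8.94000e-02,  4.50000e-02]), 'tcp_pos': array([ 0.5284, -0.2626,  0.0228]), 'eef_rot': array([9.986e-01, 5.350e-02, 1.100e-03, 6.000e-04]), 'force': array([-2.1146,  0.0241,  6.1082]), 'torque': array([ 0.1396,  0.0183, -0.0024]), 'grasp_force': np.float64(87.7141), 'width': np.float64(0.0187)}
```

View pics/w5.png

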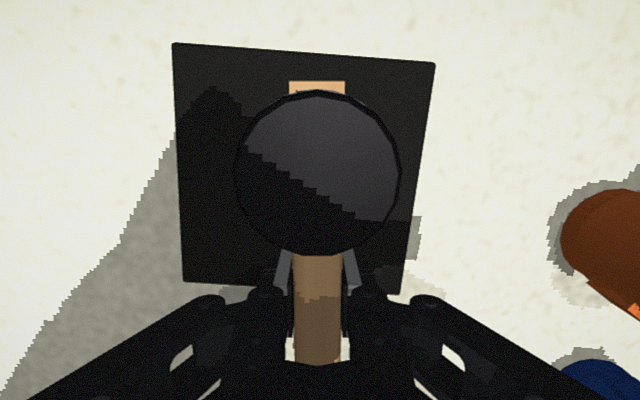

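Run:
```python
from h import *
np.set_printoptions(precision=4,suppress=True)
c=cam('wrist');p=onz(c,(317,172),.075);s=bot.read_state();T=R.from_quat(s['eef_rot']).as_matrix()
l=T.T@(p-s['tcp_pos']);print(p,l,'yaw',np.degrees(np.arctan2(T[1,0],T[0,0])))
y=np.radians(22.)
tx=np.array([np.cos(y),np.sin(y)]);ty=np.array([np.sin(y),-np.cos(y)])
P=np.array([.525,.090])-l[0]*tx-l[1]*ty;d=np.r_[P-s['tcp_pos'][:2],0];print('TCP',P,'slide',T.T@d)
```

```text
[ 0.5825 -0.2564  0.075 ] [ 0.0546 -0.0003 -0.0521] yaw 6.129049671304037
TCP [0.4745 0.0693] slide [-0.0181 -0.3357 -0.0005]
```

Emit:
{"api": "servo_tool", "payload": {"slide": [[0,0,-0.02],[0,0,-0.06],[0,0,-0.11],[0,0,-0.16],[-0.001,-0.02,-0.2],[-0.003,-0.06,-0.21],[-0.005,-0.105,-0.21],[-0.008,-0.15,-0.21],[-0.01,-0.195,-0.21],[-0.013,-0.24,-0.21],[-0.015,-0.285,-0.21],[-0.017,-0.318,-0.21],[-0.018,-0.336,-0.21],[-0.018,-0.336,-0.21],[-0.018,-0.336,-0.21],[-0.018,-0.336,-0.21]], "dr": [[0,0,0],[0,0,0],[0,0,0],[0,0,0],[0,0,-1],[0,0,-3],[0,0,-5],[0,0,-7],[0,0,-9],[0,0,-11],[0,0,-13],[0,0,-15],[0,0,-16],[0,0,-16],[0,0,-16],[0,0,-16]]}}

```text
t: 15.08
tcp_pos: [0.4737, 0.0692, 0.2312]
eef_rot: [0.982, 0.191, -0.0, 0.0]
force: [0.4, 0.1, -2.9]
width: 0.0187
grasp_force: 88.3
```

Run:
```python
from h import *
a=eyes.camera('wrist')[:,:,::-1];b=eyes.camera('side')[100:340,220:460,::-1];t=eyes.camera('top')[130:270,180:380,::-1]
c=np.zeros((600,800,3),np.uint8);c[:300,:480]=cv2.resize(a,(480,300));c[300:600,:300]=cv2.resize(b,(300,300));c[310:590,320:720]=cv2.resize(t,(400,280))
cv2.imwrite('pics/m2.png',c);print({k:np.round(v,4) for k,v in bot.read_state().items()})
```

```text
{'t': np.float64(15.225), 'qpos': array([ 1.4540e-01,  1.8130e-01, -2.4270e-01,  1.1469e+00, -1.0000e-04,
        2.9020e+00]), 'qd': array([ 0.0026, -0.0009, -0.0008,  0.0008,  0.0005,  0.0016]), 'tau': array([ 3.33000e-02, -3.72407e+01,  2.63346e+01, -9.20000e-02,
        2.52000e-02, -5.00000e-04]), 'tcp_pos': array([0.4738, 0.0694, 0.2313]), 'eef_rot': array([ 9.815e-01,  1.913e-01, -1.000e-04,  0.000e+00]), 'force': array([ 0.1749, -0.3156, -2.1183]), 'torque': array([-0.015 ,  0.0525,  0.0089]), 'grasp_force': np.float64(88.3049), 'width': np.float64(0.0187)}
```

View pics/m2.png

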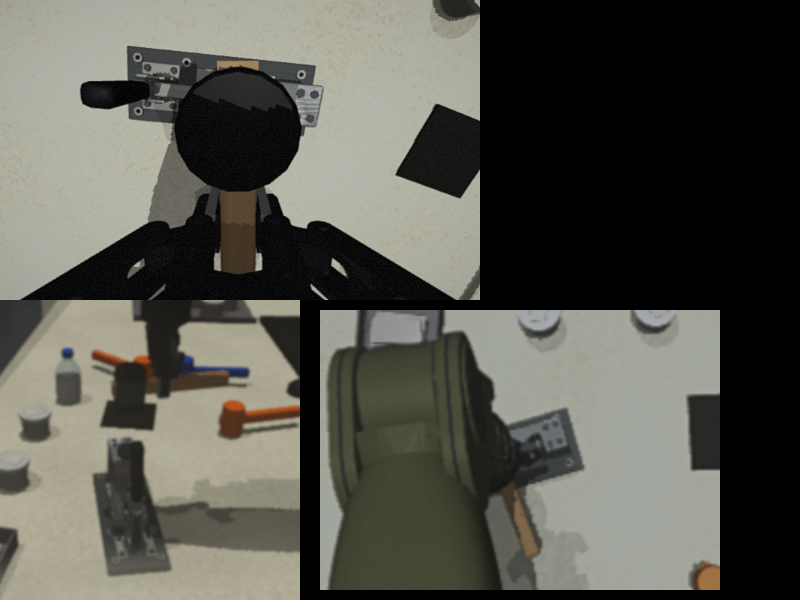

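Emit:
{"api": "servo_tool", "payload": {"slide": [[0,0,0],[0,0,0.042],[0,0,0.0945],[0,0,0.0945]], "dr": [[0,0,0],[0,0,0],[0,0,0],[0,0,0]], "force": 115}}

```text
t: 15.72
tcp_pos: [0.47, 0.0693, 0.1341]
eef_rot: [0.981, 0.192, -0.004, -0.0]
force: [6.8, 6.8, -14.0]
width: 0.0185
grasp_force: 178.8
```

Emit:
{"api": "servo_tool", "payload": {"slide": [[0,0,-0.05],[0,0,-0.0945],[0,0,-0.0945],[0,0,-0.0945]], "dr": [[0,0,0],[0,0,0],[0,0,0],[0,0,0]]}}

```text
t: 16.23
tcp_pos: [0.474, 0.07, 0.2321]
eef_rot: [0.981, 0.192, 0.001, -0.0]
force: [0.1, -0.7, -2.2]
width: 0.0184
grasp_force: 152.3
```

Run:
```python
from h import *
a=eyes.camera('wrist')[:,:,::-1];b=eyes.camera('side')[100:340,220:460,::-1]
c=np.zeros((500,800,3),np.uint8);c[:250,:400]=cv2.resize(a,(400,250));c[:400,400:800]=cv2.resize(b,(400,400))
cv2.imwrite('pics/m3.png',c);print({k:np.round(v,4) for k,v in bot.read_state().items()})
im=cv2.imread('pics/m2.png')
```

```text
{'t': np.float64(16.325), 'qpos': array([ 0.1466,  0.1817, -0.2443,  1.1469,  0.    ,  2.9021]), 'qd': array([-0.0007,  0.0091, -0.0104, -0.0026, -0.0008, -0.0005]), 'tau': array([-2.60000e-03, -3.78914e+01,  2.68401e+01, -7.66000e-02,
        1.23000e-02, -1.00000e-04]), 'tcp_pos': array([0.4728, 0.0698, 0.2305]), 'eef_rot': array([ 9.814e-01,  1.919e-01, -1.000e-03, -1.000e-04]), 'force': array([-0.7262,  1.1459, -2.9266]), 'torque': array([-0.0423,  0.083 , -0.0308]), 'grasp_force': np.float64(152.2554), 'width': np.float64(0.0184)}
```

View pics/m3.png

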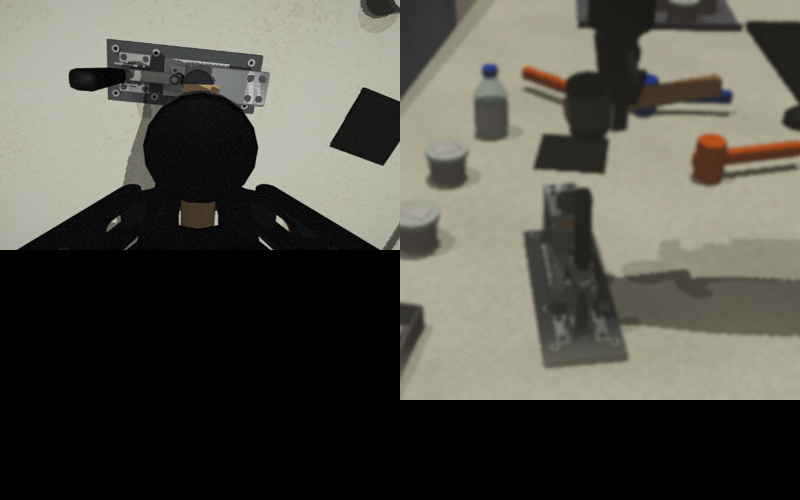

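```bash
cat > fit.py <<'E'
from h import *
import pickle
from scipy.optimize import minimize
np.set_printoptions(precision=4,suppress=True)
s=bot.read_state();Tt=np.eye(4);Tt[:3,:3]=R.from_quat(s['eef_rot']).as_matrix();Tt[:3,3]=s['tcp_pos']
V=[]
for n in('wrist','side'):
    c=cam(n);im=eyes.camera(n);cv2.imwrite(f'pics/fit_{n}.png',im[:,:,::-1])
    e=proj(c,Tt[:3,3]+Tt[:3,0]*.05)
    k=[q for q in masks_of(n,'mallet')]
    for q in k:print(n,q['score'],np.round(q['box']),q['region'].sum())
    k.sort(key=lambda q:np.hypot((q['box'][0]+q['box'][2])/2-e[0],(q['box'][1]+q['box'][3])/2-e[1]))
    V.append((c,k[0]['region']))
a=np.linspace(0,2*np.pi,36)
head=np.array([(.025*np.cos(t),.025*np.sin(t),z) for t in a for z in(0,.07)])
han=np.array([(x,y,z) for x in(-.022,-.167) for y in(-.01,.01) for z in(.022,.048)])
def model(p,c,parts=(head,han)):
    x,z,th=p   # grip point (handle centreline, 55mm) at tool (x,0,z); th pitch: + = head raised
    m=np.zeros((400,640),np.uint8)
    for P in parts:
        l=P-[-.055,0,.035];ct,st=np.cos(th),np.sin(th)
        X=ct*l[:,0]-st*l[:,2]; Z=st*l[:,0]+ct*l[:,2]     # mallet z up = -tool z
        q=np.c_[x+X,-l[:,1],z-Z]@Tt[:3,:3].T+Tt[:3,3]
        uv=np.array([proj(c,w) for w in q]);cv2.fillConvexPoly(m,cv2.convexHull(uv.astype(np.float32)).astype(np.int32),1)
    return m>0
def cost(p):
    (cw,mw),(cs,ms)=V
    a=model(p,cw,(head,)) ;d=(a^mw);d[280:]=0;d[230:,:]&=True
    # ignore handle wood below the head in wrist picture
    hw=model(p,cw,(han,))&~a;d&=~hw
    b=model(p,cs);return d.sum()/8+(ms&~b).sum()+.4*(b&~ms).sum()
if __name__=='__main__':
    g=[(cost((x,-.019,t)),x,t) for x in np.arange(-.03,.031,.006) for t in np.radians(np.arange(-50,51,5))]
    g.sort();print(g[:5])
    best=min((minimize(cost,(q[1],-.019,q[2]),method='Nelder-Mead',options=dict(initial_simplex=[(q[1],-.019,q[2]),(q[1]+.008,-.019,q[2]),(q[1],-.012,q[2]),(q[1],-.019,q[2]+.1)])) for q in g[:5:2]),key=lambda r:r.fun)
    print(best.x,np.degrees(best.x[2]),best.fun)
    for t in('mallet_head','mallet_grip'):
        for n in('wrist','side'):print(t,n,[(np.round(k['uv'],1),round(k['score'],2)) for k in tip_of(n,t)])
E
python3 fit.py
```

```text
wrist 0.92 [229. 133. 414. 365.] 28407
side 0.84 [395. 179. 463. 211.] 995
side 0.8 [316. 148. 412. 187.] 1597
side 0.7 [362. 146. 419. 169.] 238
side 0.69 [292. 144. 318. 156.] 257
side 0.67 [321. 211. 335. 294.] 742
[(np.float64(1299.1750000000002), np.float64(-0.018000000000000002), np.float64(0.8726646259971648)), (np.float64(1310.325), np.float64(-0.018000000000000002), np.float64(0.7853981633974483)), (np.float64(1363.2), np.float64(-0.018000000000000002), np.float64(0.0)), (np.float64(1371.725), np.float64(-0.018000000000000002), np.float64(0.08726646259971647)), (np.float64(1394.35), np.float64(-0.012000000000000004), np.float64(0.8726646259971648))]
[-0.0155 -0.0194  0.8934] 51.19083843474587 1248.025
mallet_head wrist [(array([600.8, 203.8]), 0.51)]
mallet_head side [(array([332. , 163.2]), 0.91), (array([363.1, 156.4]), 0.71), (array([408.4, 192.2]), 0.7)]
mallet_grip wrist [(array([317.3, 355.7]), 0.67), (array([320.5, 196.8]), 0.59)]
mallet_grip side [(array([423.1, 191.9]), 0.87), (array([363.7, 159.5]), 0.81), (array([385.1, 158.9]), 0.67), (array([320.1, 150.7]), 0.47)]
```

```bash
cat > fit2.py <<'E'
from fit import *
def cw(p):
    c,m=V[0];a=model((p[0],p[2] if len(p)>2 else -.019,p[1]),c,(head,));d=a^m;d&=~(model((p[0],-.019,p[1]),c,(han,))&~a);d[285:]=0;return d.sum()
g=sorted((cw((x,t)),round(x,3),round(np.degrees(t))) for x in np.arange(-.03,.016,.003) for t in np.radians(np.arange(-40,41,4)));print(g[:8])
c,_=V[1];im=cv2.imread('pics/fit_side.png').astype(int)
m=(im[:,:,2]-im[:,:,0]>22)&(im[:,:,2]<170);r=np.zeros_like(m);r[130:200,345:415]=1;m&=r
n,l,st,ce=cv2.connectedComponentsWithStats(m.astype(np.uint8));print(st[1:][st[1:,4]>20],ce[1:][st[1:,4]>20])
k=1+np.argmax(st[1:,4]);ys,xs=np.nonzero(l==k);print('slope',np.polyfit(xs,ys,1),xs.min(),xs.max(),[ (x,ys[xs==x].mean().round(1)) for x in range(xs.min(),xs.max(),6) if (xs==x).any()])
for dg in(-10,0,10,20):
    th=np.radians(dg);o=[]
    for L in(-.0,-.10,-.167):
        lx=L+.055;q=Tt[:3,:3]@np.array([-.005+lx*np.cos(th),0,-.019-lx*np.sin(th)])+Tt[:3,3];o.append(np.round(proj(c,q),1))
    print(dg,o)
E
python3 fit2.py
```

```text
wrist 0.84 [229. 133. 413. 364.] 28554
wrist 0.2 [107.  63. 433. 182.] 23137
side 0.83 [316. 146. 411. 185.] 1714
side 0.64 [359. 146. 417. 168.] 202
side 0.63 [393. 180. 462. 210.] 989
side 0.55 [295. 142. 318. 157.] 203
[(np.int64(21537), np.float64(0.003), -20), (np.int64(21560), np.float64(0.003), -16), (np.int64(21630), np.float64(0.006), -16), (np.int64(21696), np.float64(-0.0), -20), (np.int64(21940), np.float64(0.006), -20), (np.int64(22032), np.float64(-0.0), -24), (np.int64(22035), np.float64(0.003), -24), (np.int64(22128), np.float64(-0.0), -16)]
[[358 130  57  36 982]
 [391 163  24   4  56]
 [357 169  27  16  92]
 [385 169  30  12  96]
 [345 180   8  19  44]
 [392 182  23  18 296]
 [357 184  28  14 159]] [[386.7872 149.1802]
 [402.9286 164.1071]
 [367.2935 175.7935]
 [405.2708 172.6667]
 [347.0455 186.25  ]
 [403.6284 192.527 ]
 [372.0692 190.8302]]
slope [ -0.042  165.4183] 358 414 [(358, np.float64(163.5)), (364, np.float64(154.8)), (370, np.float64(151.9)), (376, np.float64(148.8)), (382, np.float64(149.6)), (388, np.float64(150.5)), (394, np.float64(146.9)), (400, np.float64(149.9)), (406, np.float64(150.0)), (412, np.float64(148.0))]
-10 [array([324.3, 173.2]), array([371.9, 161.1]), array([403. , 153.1])]
0 [array([324., 169.]), array([371.9, 164.5]), array([402.7, 161.7])]
10 [array([324.5, 164.6]), array([371.2, 168. ]), array([400.9, 170.2])]
20 [array([325.9, 160.3]), array([370. , 171.4]), array([397.6, 178.4])]
```

```bash
sed -i "s/^    k.sort.*/    k=[q for q in k if (n=='wrist' or 310<q['box'][0]<330) and q['score']>.5]/" fit.py
cat > fit3.py <<'E'
from fit import *
import sys
(cw,mw),(cs,ms)=V
f=mw.copy();f[285:]=0
def cost(p):
    a=model(p,cw,(head,));h=model(p,cw,(han,))&~a;d=(a^mw)&~h;d[285:]=0
    b=model(p,cs);return d.sum()/10,(ms&~b).sum()+.4*(b&~ms).sum()
for wgt in((1,0),(0,1),(1,1)):
    F=lambda p:np.dot(wgt,cost(p))
    best=None
    for x in(-.03,-.02,-.01,0):
        for t in(-.2,0,.2):
            r=minimize(F,(x,-.025,t),method='Nelder-Mead',options=dict(initial_simplex=[(x,-.025,t),(x+.01,-.025,t),(x,-.015,t),(x,-.025,t+.15)]))
            if best is None or r.fun<best.fun:best=r
    print(wgt,best.x[:2],np.degrees(best.x[2]),best.fun,cost(best.x))
E
python3 fit3.py
```

```text
wrist 0.67 [229. 134. 414. 367.] 28599
side 0.8 [395. 182. 464. 209.] 994
side 0.76 [361. 145. 418. 166.] 172
side 0.67 [319. 148. 414. 185.] 1720
side 0.66 [298. 179. 344. 205.] 845
side 0.52 [292. 144. 318. 156.] 186
(1, 0) [-0.0194 -0.0264] -1.1538128619629116 84.5 (np.float64(84.5), np.float64(471.2))
(0, 1) [-0.021  -0.0328] -5.593130136564855 220.0 (np.float64(152.8), np.float64(220.0))
(1, 1) [-0.0205 -0.0314] -5.142635180083142 346.70000000000005 (np.float64(124.1), np.float64(222.60000000000002))
```

Emit:
{"api": "servo_tool", "payload": {"slide": [[-0.004,0.02,0],[-0.011,0.06,0],[-0.02,0.105,0],[-0.028,0.15,0],[-0.036,0.195,0],[-0.045,0.24,0.01],[-0.053,0.285,0.03],[-0.059,0.315,0.07],[-0.061,0.327,0.11],[-0.061,0.327,0.14],[-0.061,0.327,0.165],[-0.061,0.327,0.18],[-0.061,0.327,0.185],[-0.061,0.327,0.185]], "dr": [[0,0,1],[0,0,3],[0,0,5],[0,0,7],[0,0,9],[0,0,11],[0,0,13],[0,0,15],[0,0,16],[0,0,16],[0,0,16],[0,0,16],[0,0,16],[0,0,16]]}}

```text
t: 18.88
tcp_pos: [0.5408, -0.2561, 0.0467]
eef_rot: [0.999, 0.053, 0.0, 0.0]
force: [1.3, 0.4, -2.5]
width: 0.0181
grasp_force: 152.7
```

Run:
```python
from h import *
np.set_printoptions(precision=4,suppress=True)
s=bot.read_state();print({k:np.round(v,3) for k,v in s.items()})
eyes.camera('side');eyes.camera('wrist');im=eyes.camera('top')
for n in('side','top'):
  for th in('punch_top','nest','tag','clamp_grip'):print(n,th,[(np.round(k['uv'],1),round(k['score'],2)) for k in tip_of(n,th)])
for n in ('wrist','side'):print(n,[(np.round(k['box']),round(k['score'],2),k['region'].sum()) for k in masks_of(n,'mallet')],[(np.round(k['box']),round(k['score'],2)) for k in recognise(n,'mallet_mat')])
```

```text
{'t': np.float64(18.875), 'qpos': array([-0.442,  0.513, -0.255,  0.802, -0.   ,  2.592]), 'qd': array([-0.001, -0.01 ,  0.015,  0.004, -0.002, -0.001]), 'tau': array([ -0.025, -51.209,  21.953,  -0.09 ,   0.025,  -0.   ]), 'tcp_pos': array([ 0.541, -0.256,  0.047]), 'eef_rot': array([0.999, 0.053, 0.   , 0.   ]), 'force': array([ 1.293,  0.363, -2.48 ]), 'torque': array([0.008, 0.054, 0.002]), 'grasp_force': np.float64(152.658), 'width': np.float64(0.018)}
side punch_top [(array([321.5, 214.8]), 0.67), (array([229.4, 243.4]), 0.26)]
side nest [(array([342.1, 164.5]), 0.6)]
side tag [(array([321. , 260.3]), 0.63)]
side clamp_grip [(array([331.6, 233.3]), 0.85)]
top punch_top [(array([271. , 198.7]), 0.62)]
top nest [(array([274.6, 200.5]), 0.88)]
top tag [(array([271.8, 202.3]), 0.57), (array([384.6, 182.2]), 0.3)]
top clamp_grip [(array([236.6, 208.8]), 0.46), (array([349.2, 134.4]), 0.15)]
wrist [(array([229., 136., 416., 365.]), 0.96, np.int64(28265)), (array([541., 347., 640., 400.]), 0.86, np.int64(2431)), (array([537., 199., 639., 334.]), 0.75, np.int64(9876))] [(array([206.,  81., 429., 294.]), 0.72)]
side [(array([310., 158., 379., 181.]), 0.92, np.int64(837)), (array([355., 147., 419., 160.]), 0.73, np.int64(684)), (array([294., 141., 342., 161.]), 0.72, np.int64(254)), (array([396., 180., 460., 209.]), 0.7, np.int64(903))] [(array([299., 182., 345., 204.]), 0.61)]
```

Emit:
{"api": "servo_tool", "payload": {"slide": [[0,0,0.012],[0,0,0.02],[0,0,0.025],[0,0,0.028],[0,0,0.028]], "dr": [[0,0,0],[0,0,0],[0,0,0],[0,0,0],[0,0,0]], "force": 60}}

```text
t: 20.25
tcp_pos: [0.5402, -0.2559, 0.018]
eef_rot: [0.999, 0.053, -0.0, -0.0]
force: [0.8, -0.4, -2.9]
width: 0.0183
grasp_force: 152.7
```

Emit:
{"api": "servo_tool", "payload": {"slide": [[0,0,0.001],[0,0,0.002],[0,0,0.002]], "dr": [[0,0,0],[0,0,0],[0,0,0]]}}

```text
t: 20.62
tcp_pos: [0.5404, -0.2559, 0.0164]
eef_rot: [0.999, 0.053, 0.0, -0.0]
force: [-0.3, 0.9, -2.7]
width: 0.0185
grasp_force: 152.7
```

Emit:
{"api": "servo_tool", "payload": {"slide": [[0,0,0.001],[0,0,0.002],[0,0,0.002]], "dr": [[0,0,0],[0,0,0],[0,0,0]]}}

```text
t: 21.0
tcp_pos: [0.5403, -0.2559, 0.0142]
eef_rot: [0.999, 0.053, -0.0, -0.0]
force: [-0.0, -1.2, -2.8]
width: 0.0181
grasp_force: 152.7
```

Emit:
{"api": "servo_tool", "payload": {"slide": [[0,0,0.001],[0,0,0.002],[0,0,0.002]], "dr": [[0,0,0],[0,0,0],[0,0,0]]}}

```text
t: 21.38
tcp_pos: [0.5404, -0.256, 0.0124]
eef_rot: [0.999, 0.053, 0.0, 0.0]
force: [-0.5, -0.5, -1.3]
width: 0.0185
grasp_force: 152.7
```

Emit:
{"api": "servo_tool", "payload": {"slide": [[0,0,0.001],[0,0,0.002],[0,0,0.002]], "dr": [[0,0,0],[0,0,0],[0,0,0]]}}

```text
t: 21.75
tcp_pos: [0.5403, -0.2561, 0.012]
eef_rot: [0.999, 0.053, 0.0, 0.0]
force: [-4.5, 0.6, 10.3]
width: 0.0187
grasp_force: 148.9
```

Emit:
{"api": "servo_tool", "payload": {"slide": [[0,0,-0.001],[0,0,-0.001],[0,0,-0.001],[-0.004,0,-0.002],[-0.006,0,-0.003],[-0.006,0,-0.003]], "dr": [[0,0,0],[0,0,0],[0,0,0],[0,0,0],[0,0,0],[0,0,0]], "claw": 0.35, "force": 25}}

```text
t: 22.5
tcp_pos: [0.5342, -0.2566, 0.0134]
eef_rot: [0.999, 0.053, -0.0, -0.0]
force: [-0.0, -0.5, -1.1]
width: 0.0553
grasp_force: 0.0
```

```bash
sed 's/(n==.wrist. or 310<q\[.box.\]\[0\]<330) and//; s/V.append/k.sort(key=lambda q:np.hypot((q["box"][0]+q["box"][2])\/2-e[0],(q["box"][1]+q["box"][3])\/2-e[1]));print(e,k[0]["box"]);V.append/' fit.py > fitb.py; sed 's/from fit /from fitb /' fit3.py > fit4.py; python3 fit4.py; python3 -c "
from h import *
print({k:np.round(v,3) for k,v in bot.read_state().items()})"
```

```text
wrist 0.93 [230. 119. 410. 366.] 28407
wrist 0.8 [583. 207. 638. 328.] 4971
wrist 0.66 [602. 380. 640. 400.] 505
[np.float64(317.7134781729347), np.float64(160.26698422399073)] [230.5, 119.3, 410.5, 365.6]
side 0.93 [357. 146. 419. 168.] 705
side 0.91 [310. 168. 377. 194.] 761
side 0.74 [394. 181. 462. 208.] 955
side 0.52 [293. 142. 327. 162.] 268
[np.float64(315.74368296154466), np.float64(187.07804648865388)] [310.3, 168.2, 377.1, 193.5]
(1, 0) [-0.0158 -0.0199] 2.498834122032689 48.2 (np.float64(48.2), np.float64(217.4))
(0, 1) [-0.0137 -0.0241] -0.2798832205420731 148.0 (np.float64(193.1), np.float64(148.0))
(1, 1) [-0.016  -0.0218] 0.7748191172934905 227.2 (np.float64(62.6), np.float64(164.6))
{'t': np.float64(22.7), 'qpos': array([-0.448,  0.542, -0.307,  0.722,  0.   ,  2.587]), 'qd': array([ 0.001,  0.002,  0.001, -0.   , -0.   ,  0.   ]), 'tau': array([-2.3000e-02, -5.0519e+01,  2.0121e+01,  4.0000e-03, -1.0000e-03,
        0.0000e+00]), 'tcp_pos': array([ 0.535, -0.257,  0.013]), 'eef_rot': array([0.999, 0.053, 0.   , 0.   ]), 'force': array([-0.338, -0.183,  0.066]), 'torque': array([-0.039,  0.008,  0.01 ]), 'grasp_force': np.float64(0.0), 'width': np.float64(0.056)}
```

Emit:
{"api": "servo_tool", "payload": {"slide": [[0,0,-0.03],[0,0,-0.09],[0,0,-0.15],[0,0,-0.21],[0,-0.02,-0.255],[0.001,-0.06,-0.267],[0.002,-0.105,-0.267],[0.003,-0.15,-0.267],[0.004,-0.195,-0.267],[0.006,-0.24,-0.267],[0.007,-0.285,-0.267],[0.008,-0.33,-0.267],[0.009,-0.375,-0.267],[0.01,-0.415,-0.267],[0.01,-0.4327,-0.267],[0.01,-0.4327,-0.267],[0.01,-0.4327,-0.267]], "dr": [[0,0,0],[0,0,0],[0,0,0],[0,0,0],[0,0,-10],[0,0,-20],[0,0,-30],[0,0,-40],[0,0,-50],[0,0,-60],[0,0,-70],[0,0,-80],[0,0,-90],[0,0,-100],[0,0,-102],[0,0,-102],[0,0,-102]]}}

```text
t: 24.82
tcp_pos: [0.4983, 0.1737, 0.2803]
eef_rot: [0.588, 0.809, -0.0, 0.0]
force: [-0.6, 0.1, -0.2]
width: 0.0553
grasp_force: 0.0
```

```bash
python3 look.py w6 clamp_grip clamp_pivot punch_top tag;  python3 - <<'E'
from h import *
np.set_printoptions(precision=4,suppress=True)
c=cam('wrist');print([np.round(proj(c,p),1) for p in [(.4927,.1964,.03),(.497,.1830,.165),(.4965,.185,.206)]])
T=R.from_quat(bot.read_state()['eef_rot']).as_matrix();print(np.degrees(np.arctan2(T[1,0],T[0,0])))
eyes.camera('side');print([(np.round(k['box']),k['score']) for k in recognise('side','mallet')],[(np.round(k['uv'],1),round(k['score'],2)) for k in tip_of('side','mallet_head')])
E
```

```text
clamp_grip [316.  189.5] 0.93 [array([0.5066, 0.1449]), array([0.5041, 0.153 ]), array([0.4971, 0.1753])]
clamp_grip [320.2 152.6] 0.19 [array([0.4969, 0.192 ]), array([0.4952, 0.1962]), array([0.4905, 0.2077])]
clamp_pivot [318.2 154.7] 0.84 [array([0.4954, 0.1887]), array([0.4938, 0.1932]), array([0.4894, 0.2054])]
punch_top [312.  280.4] 0.93 [array([0.542 , 0.0174]), array([0.5365, 0.0362]), array([0.5214, 0.0877])]
tag [315.7 232.2] 0.76 [array([0.5246, 0.0883]), array([0.5205, 0.1012]), array([0.5094, 0.1364])]
25.075 [0.4984 0.1738 0.2804] [ 0.5876  0.8091 -0.      0.0001] [ 0.3356  0.2492 -0.025   1.2965 -0.0002  1.5919]
[array([318. , 150.9]), array([318.5, 189.3]), array([319. , 200.5])]
108.01942879326616
[(array([293., 143., 342., 171.]), 0.94), (array([358., 145., 416., 170.]), 0.75), (array([392., 178., 460., 211.]), 0.56), (array([312., 168., 379., 195.]), 0.55)] [(array([319.9, 176.9]), 0.93), (array([407.1, 194.8]), 0.88), (array([334.2, 161.1]), 0.8), (array([364.1, 156.8]), 0.63)]
```

Emit:
{"api": "servo_tool", "payload": {"slide": [[0.006,0,0.04],[0.006,0,0.09],[0.006,0,0.125],[0.006,0,0.134],[0.006,0,0.134]], "dr": [[0,0,0],[0,0,0],[0,0,0],[0,0,0],[0,0,0]]}}

```text
t: 25.85
tcp_pos: [0.4965, 0.1804, 0.1466]
eef_rot: [0.587, 0.81, -0.0, -0.0]
force: [-0.6, 0.3, 0.1]
width: 0.0557
grasp_force: 0.0
```

Emit:
{"api": "servo_tool", "payload": {"slide": [[0,0,0],[0,0,0],[0,0,0],[0,0,0],[0,0,0]], "dr": [[0,0,0],[0,0,0],[0,0,0],[0,0,0],[0,0,0]], "claw": 1, "force": 25}}

```text
t: 26.48
tcp_pos: [0.4961, 0.1804, 0.1478]
eef_rot: [0.587, 0.809, 0.0, 0.0]
force: [-4.2, -1.0, 5.5]
width: 0.0179
grasp_force: 25.5
```

Emit:
{"api": "servo_tool", "payload": {"slide": [[0.006,0,-0.0005],[0.013,0,-0.0005],[0.025,0,0],[0.037,0,0.0015],[0.048,0,0.004],[0.06,0,0.0075],[0.071,0,0.012],[0.081,0,0.0175],[0.091,0,0.024],[0.101,0,0.031],[0.1095,0,0.0395],[0.118,0,0.048],[0.125,0,0.0575],[0.131,0,0.0675],[0.136,0,0.076],[0.139,0,0.083],[0.1405,0,0.087],[0.1405,0,0.087]], "dr": [[0,0,0],[0,0,0],[0,0,0],[0,0,0],[0,0,0],[0,0,0],[0,0,0],[0,0,0],[0,0,0],[0,0,0],[0,0,0],[0,0,0],[0,0,0],[0,0,0],[0,0,0],[0,0,0],[0,0,0],[0,0,0]]}}

```text
t: 28.72
tcp_pos: [0.4561, 0.3163, 0.0626]
eef_rot: [0.587, 0.81, 0.004, 0.002]
force: [3.5, -1.9, 19.8]
width: 0.0173
grasp_force: 29.5
```

Emit:
{"api": "servo_tool", "payload": {"slide": [[0.0005,0,0.002],[0.001,0,0.004],[0.001,0,0.004]], "dr": [[0,0,0],[0,0,0],[0,0,0]]}}

```text
t: 29.1
tcp_pos: [0.456, 0.317, 0.0603]
eef_rot: [0.587, 0.809, 0.004, 0.002]
force: [1.4, -4.9, 30.6]
width: 0.0181
grasp_force: 30.8
```

Emit:
{"api": "servo_tool", "payload": {"slide": [[0,0,-0.004],[0,0,-0.006],[0,0,-0.006],[0,0,-0.04],[0,0,-0.1],[0,0,-0.16],[0,0,-0.22],[0,0,-0.27],[0,0,-0.27],[0,0,-0.27]], "dr": [[0,0,0],[0,0,0],[0,0,0],[0,0,0],[0,0,0],[0,0,0],[0,0,0],[0,0,0],[0,0,0],[0,0,0]], "claw": 0.3}}

```text
t: 30.35
tcp_pos: [0.4519, 0.3149, 0.3241]
eef_rot: [0.587, 0.81, -0.001, -0.0]
force: [0.6, -0.3, -0.4]
width: 0.0599
grasp_force: 0.0
```

```bash
python3 look.py w7 clamp_grip clamp_pivot punch_top tag nest;  python3 - <<'E'
from h import *
np.set_printoptions(precision=4,suppress=True)
c=cam('wrist');t=cam('top');y=np.array([-.296,.955])
for f in(66,60,50):
    f=np.radians(f);d=.135*np.sin(f);q=[.4927+y[0]*d,.1964+y[1]*d,.03+.135*np.cos(f)];print(np.round(proj(c,q),1),np.round(proj(t,q),1))
eyes.camera('side');eyes.camera('top')
for n in('side','top'):
  for th in('clamp_grip','mallet_head','pot_a','bottle','tag_tray','punch_top','tag'):print(n,th,[(np.round(k['uv'],1).tolist(),round(k['score'],2)) for k in tip_of(n,th)])
a=cv2.imread('pics/top0.png')[:,:,::-1];b=eyes.camera('top').astype(int)
d=(np.abs(a-b).sum(2)>90).astype(np.uint8);n,l,st,ce=cv2.connectedComponentsWithStats(d);print(st[1:][st[1:,4]>40])
print(bot.read_state()['force'])
E
```

```text
clamp_grip [321.1 177.9] 0.72 [array([0.4647, 0.2944]), array([0.4621, 0.3011]), array([0.4549, 0.3195])]
clamp_pivot [319.5 254.1] 0.91 [array([0.4996, 0.1814]), array([0.4943, 0.1967]), array([0.4799, 0.2386])]
punch_top [313.6 367.8] 0.87 [array([ 0.5562, -0.0222]), array([0.5466, 0.0085]), array([0.5204, 0.0926])]
tag [314.1 313.9] 0.82 [array([0.5243, 0.0789]), array([0.5171, 0.1019]), array([0.4976, 0.1651])]
nest [315.4 314.9] 0.68 [array([0.5268, 0.0777]), array([0.5195, 0.1009]), array([0.4994, 0.1643])]
30.65 [0.4518 0.3146 0.324 ] [ 0.5869  0.8097 -0.0012 -0.0005] [0.6082 0.288  0.1406 1.426  0.0001 1.8626]
[320.6 173.4] [195.1 221.9]
[320.5 181.1] [195.8 221. ]
[320.5 196.9] [198. 219.]
side clamp_grip [([342.8, 314.3], 0.83)]
side mallet_head [([408.8, 195.1], 0.96), ([321.6, 178.3], 0.91), ([336.0, 160.1], 0.74), ([363.9, 154.4], 0.74)]
side pot_a [([231.3, 246.3], 0.92), ([345.8, 180.4], 0.61)]
side bottle [([274.7, 181.8], 0.85)]
side tag_tray [([199.7, 316.5], 0.8)]
side punch_top [([320.8, 213.4], 0.73), ([321.3, 191.6], 0.47)]
side tag [([320.0, 260.5], 0.76), ([340.5, 316.5], 0.22)]
top clamp_grip [([194.4, 223.5], 0.58), ([223.9, 138.1], 0.27)]
top mallet_head [([439.3, 193.1], 0.96), ([374.5, 265.4], 0.92), ([450.4, 222.6], 0.85), ([384.4, 183.9], 0.75)]
top pot_a [([347.8, 134.5], 0.65), ([288.6, 133.9], 0.55)]
top bottle [([396.3, 143.5], 0.79)]
top tag_tray [([222.2, 139.8], 0.58)]
top punch_top [([274.5, 204.9], 0.65), ([271.2, 197.8], 0.58)]
top tag [([346.8, 133.5], 0.6), ([272.1, 202.6], 0.54), ([399.1, 146.7], 0.35)]
[[    0   127   200   273 28054]
 [  385   194     7    33    64]
 [  167   197   319   203 16342]
 [    0   255    33    69  1219]
 [  529   354   111    46  3621]
 [  306   382    24    18   160]
 [  277   392    36     8    70]]
[-0.3002 -0.5707  1.2004]
```

Run:
```python
from h import *
import pickle
np.set_printoptions(precision=4,suppress=True)
W,_=pickle.load(open('w7.pkl','rb'));s=cam('side');y=np.array([-.296,.955])
g=tri([ray(s,(342.8,314.3)),ray(W,(321.1,177.9))]);print(g)
eyes.camera('wrist');eyes.camera('side');M={n:masks_of(n,'clamp_handle') for n in('wrist','side')}
for n in M:print(n,[(np.round(k['box'],1),round(k['score'],2)) for k in M[n][:2]])
c=cam('wrist')
for f in(70,66,62,58,54):
    f=np.radians(f);o=[]
    q=[]
    for r in(.076,.176):
      for h in(-.012,.012):
        for x in(-.009,.009):
          d=r*np.sin(f)-h*np.cos(f);q.append([.4927+y[0]*d+y[1]*x,.1964+y[1]*d-y[0]*x,.03+r*np.cos(f)+h*np.sin(f)])
    for cc in(c,s):
        u=np.array([proj(cc,w) for w in q]);o.append(np.r_[u.min(0),u.max(0)].round(1))
    print(round(np.degrees(f)),o)
```

```text
(array([0.4554, 0.3103, 0.0873]), [0.0032, 0.0032])
wrist [(array([307.2, 141. , 328.9, 258.1]), 0.65)]
side [(array([325.3, 290. , 349.2, 330.3]), 0.72), (array([299.5, 181.9, 343.9, 203.2]), 0.17)]
70 [array([311.6, 132.9, 328.5, 214.3]), array([329.1, 300.9, 350.8, 340.2])]
66 [array([311.5, 137.2, 328.7, 217.5]), array([328.9, 298. , 350.8, 333.4])]
62 [array([311.4, 142.3, 328.9, 220.9]), array([328.7, 295. , 350.6, 326.2])]
58 [array([311.4, 148.5, 329.1, 224.6]), array([328.5, 292.1, 350.2, 318.9])]
54 [array([311.2, 155.7, 329.3, 228.4]), array([328.2, 289.1, 349.8, 311.3])]
```

```bash
python3 -c "
from plant import bot
print(bot.job_done())"
```

```text
the job is handed in; nothing more can be done
None
```

I handed the job in at about 31 s. The clamp was locked, the punch struck once and sprang back, the mallet stood upright on its mat, and the clamp was swung back to its stop. The mallet slipped about 20 mm in the gripper during the blow. I inferred from that slip that the punch reached the tag, and did not measure it directly.

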